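Unpack the brown bottle from the cool box

TASK

Swing the lid of the blue cool box right back until it stays open by itself, and let go of it. Then lift the brown bottle out and set it down, without dropping it, so that it stands upright on the floor of the empty clear tray. Leave the lid open, the red-capped bottle standing in its compartment and the other things on the table where they are.

Things in the scene. Friction and masses are not known exactly. Their poses are not given: they have to be found in the camera images.
- cool_box: Blue cool box, fixed, 150 (x) x 240 (y) x 112 mm high to its rim. Origin: centre of underside; x points from the front (handle, near the robot) to the hinge side, z up. Walls 12 mm, inner floor at z = 18 mm. A 4 mm divider at y = 0, top at z = 100 mm, leaves two compartments of 126 (x) by 106 mm (y), centres y = +-55 mm; one holds the brown bottle, the other the red-capped one, either way round.
- cool_lid (a joint): White hinged lid of the cool box, 150 x 240 x 18 mm, about 0.25 kg: angle in rad, 0 = shut (flat on the rim), growing as the front edge goes up; stop at 1.9 (leaning back). Nearly free hinge: let go below about 1.45 rad it falls shut, beyond that it falls back to the stop and stays.
- lid_handle (a point): Middle of the lid's dark steel bar handle: a round bar 10 mm thick and 110 mm long, parallel to the box's y axis, 36 mm out from the lid's front edge (31 mm clear gap), at half the lid's thickness. It moves with the lid, 186 mm from the hinge line, and 9 mm above it when shut; being round it can turn between the fingers.
- lid_hinge (a point): Middle of the hinge line, which runs along the box's y axis at the top of the rear wall: at x = +75 mm, z = +112 mm in the box's frame. Does not move with the lid.
- brown_bottle: Brown screw-cap bottle with black cap, 50 mm diameter, 89 mm high with cap, 0.10 to 0.20 kg, standing upright in one compartment. Origin: centre of its underside, z up along its axis. Grasp round the body, 50 mm wide, fingers closing along the box's x for room; gripping about 62 mm above the underside is good.
- red_cap_bottle: Small white bottle with red cap, 34 mm diameter, 62 mm high, standing in the other compartment; leave it there. Origin: centre of its underside.
- vial_tray: Clear empty tray, loose on the table, 127 (own x) x 174 (own y) x 20 mm high, 0.15 kg. Origin: centre of its underside. Floor 2 mm above the origin; usable flat floor 114 x 162 mm, centred, between thin walls.
- hdpe_bottle: Bystander: white plastic bottle with blue cap, 58 mm diameter, 114 mm high. Origin: centre of its underside.
- tape_roll: Bystander: roll of green tape lying flat, 76 mm diameter, 19 mm high. Origin: centre of its underside.
- timer: Bystander: square bench timer, 66 x 66 x 19 mm, lying flat. Origin: centre of its underside.

How it is judged:
On the way, in this order (a step that is already met when the one before it is completed fails the run):
1. the lid stands open by itself (beyond 1.65 rad, at rest), not touched by the fingers, the brown bottle still in the box (value of joint cool_lid above 1.65 rad and contact force between the fingers and cool_box below 0.1 N and velocity of joint cool_lid between -0.05 and 0.05 rad/s and z of brown_bottle in the frame of cool_box below 0.05 m), for 0.3 s.
2. the brown bottle is lifted clear above the rim of the box while the lid stays open (value of joint cool_lid above 1.65 rad and z of brown_bottle in the frame of cool_box above 0.115 m).
At the end, for the whole second after the job is handed in: Lid open beyond 1.65 rad, at rest; brown bottle released, still, upright (0.08 rad), underside on the floor (under 6 mm) of the flat tray, within 35 mm (x) and 60 mm (y) of its middle; red-capped bottle upright (0.1 rad) in its compartment, within 50 mm of its start (value of joint cool_lid above 1.65 rad and velocity of joint cool_lid between -0.05 and 0.05 rad/s and x of brown_bottle in the frame of vial_tray between -0.035 and 0.035 m and y of brown_bottle in the frame of vial_tray between -0.06 and 0.06 m and z of brown_bottle in the frame of vial_tray below 0.006 m and height (world z) of vial_tray below 0.006 m and angle between brown_bottle's own z axis and vertical below 0.08 rad and linear speed of brown_bottle below 0.02 m/s and contact force between the fingers and brown_bottle below 0.1 N and z of red_cap_bottle in the frame of cool_box below 0.025 m and angle between red_cap_bottle's own z axis and vertical below 0.1 rad and distance of red_cap_bottle from where it was at the start of the episode below 0.05 m); the robot touches nothing.
It fails at once if the brown bottle is dropped (faster than 0.5 m/s while not held by the fingers) (linear speed of brown_bottle above 0.5 m/s and contact force between the fingers and brown_bottle below 0.1 N).
It fails at once if the brown bottle or the red-capped bottle is tipped over (more than 0.7 rad) (angle between any of brown_bottle, red_cap_bottle's own z axis and vertical above 0.7 rad).
It fails at once if a bystander (blue-capped bottle, tape roll, timer) is moved by more than 25 mm (distance of any of hdpe_bottle, tape_roll, timer from where it was at the start of the episode above 0.025 m).
It also fails if it takes over 67 s, if anything falls off the work surface, if the arm or the gripper's body presses on something with over 40 N, if the wrist force passes 120 N, or if a joint passes its speed limit or range.

ROBOT

A 6-joint arm with a two-finger parallel gripper is mounted at the origin on a cart in front of the work surface, level with it; the furniture and walls round the work are solid. World frame = base frame: x ahead of the robot, y to its left, z up, the work surface at z = 0. Lengths are in m, angles in rad, forces in N, time in s.
With the tool pointing down it reaches from about 0.425 to 0.925 m from the base axis. Payload 12.5 kg.
Tool frame: the origin (TCP) lies at the very end of the fingers, on their centre line; the grasp point (between the pads) lies 19 mm behind it; z points along the fingers, y is the line along which they close (so a half turn about z gives the same grasp; the last joint's range is limited). The gripper opens to 85 mm and grips with 20 to 120 N. Pads are 22 mm wide; open, the fingers measure 114 mm over their backs; the gripper's body (76 mm by 85 mm) begins 54 mm behind the grasp point. The pads swing forward as they close: fully open they stand 13 mm farther back than shut.
Start: joints at [-1.216, 0.491, 1.559, -0, 1.092, -0.106], TCP at [0.278, -0.56, 0.231] pointing down, gripper open.
Joint ranges: [-3.1, 3.1], [-0.84, 2.19], [0.05, 2.79], [-1.13, 4.28], [0.06, 2.93], [-2.69, 2.69]. Speed limits (rad/s): [2.22, 2.22, 2.79, 3.14, 3.14, 3.14].

INTERFACE

Orientations are given as a unit quaternion [w, x, y, z].
In Python, from workcell import sense, grab_frame, camera_params, finish_job gives the robot as it stands.
- The arm moves only by the tool apply_moves, never from a script. Its argument "increments" is a list of rows, each an object with "jaw": the closure, from -1 (fully open) to 1 (shut); "linear": the shift along the tool's x, y, z each as a share of 0.5 m, from -1 to 1, a list of three; "rotation": the turn, a rotation vector about the tool's x, y, z each as a share of 30 degrees, from -1 to 1, a list of three. A call has 1 to 12 rows; each row is the pose to reach, as a shift and turn from the pose commanded when the call began, along the tool's axes at that moment; what a row does not reach only later rows make up. A row lasts 1/8 s, in which the tool goes at most 62.5 mm and 10.7 degrees, less where a joint would pass 70% of its speed; a pose out of reach is approached as far as the arm can. A call with a number of a shift or a turn outside -1 to 1 is refused whole. A call with a gripper value outside its range is refused whole. The fingers move at their own pace and stop on an object; "squeeze" is the grip in N (left out, the last holds). Time passes only in rows, so rows that repeat a pose let the fingers close. It gives the time, the measured TCP pose, the force, the opening and the grip force at its end, in the units of the state.
- sense(): the state, without advancing time (a new reading comes with each control period).
- grab_frame(name): name is "side" or "top" or "wrist"; returns the picture (420x560x3 uint8, red, green, blue); there is no depth.
- camera_params(name): a dict with "intrinsics" (3x3 intrinsics, pixels), "extrinsics" (4x4, takes a point from world to camera coordinates); the wrist camera has in their place "tool_from_camera" (4x4, takes a point from camera to tool coordinates, whose origin is the TCP and whose axes are the flange's). Camera axes: x right, y up, looking along -z (the intrinsics and any distortion apply to the point x, -y, -z); pixel columns grow to the right and rows downward; lengths in m; the calibration is good to about 2 mm. A picture is of the moment at which its call begins: read the wrist's pose just before it. camera_params takes no time and is no camera call.
- finish_job(): hands the job in; it is judged then, once.
The state is a dict: "clock": time; "joint_positions": joint angles; "joint_vel": joint speeds; "effort": joint torques, N m; "eef_pos": TCP position; "eef_rot": TCP orientation; "ft_force": force on the tool from outside, world axes, zero at the start; "torque": the same for the moment, N m; "width": finger opening in m; "gripper_force": force on a finger pad.
Only numpy, scipy, OpenCV 4.12 (cv2) and the standard library are available. Lean on these libraries where they do the work, as an engineer would, in place of code of your own. Each camera call takes 0.05 s, during which the arm holds its last target. There are 200 camera calls.

## Working session

There is one attempt and no reset: what is moved stays moved. The work goes in short steps, Python scripts to look and compute and a tool call to move; the robot and the scene stay as the last step left them, time stands still between calls to the robot, and variables do not carry over. Pictures are saved under pics/ and viewed, at most 13 in all, crops included, and the job is handed in when it is done.

Besides the shell and the picture viewer there is one more tool, called after "Request:" as a command line: name --argument value ..., lists and objects as JSON in quotes. apply_moves: Moves the arm, as the interface text tells. Its arguments: {"type":"object","properties":{"increments":{"type":"array","items":{"type":"object","properties":{"jaw":{"type":"number"},"linear":{"type":"array","items":{"type":"number"}},"rotation":{"type":"array","items":{"type":"number"}}}}},"squeeze":{"type":"number"}},"required":["increments"]}

```bash
mkdir -p pics
cat > h.py <<'E'
import numpy as np, cv2
from workcell import sense, grab_frame, camera_params
def ray(P,uv):
    K=np.array(P["intrinsics"]);E=np.array(P["extrinsics"])
    d=np.linalg.inv(K)@[uv[0],uv[1],1.]; d=np.array([d[0],-d[1],-d[2]])
    R=E[:3,:3]; return -R.T@E[:3,3], R.T@d
def onplane(P,uv,z):
    o,d=ray(P,uv); return o+d*(z-o[2])/d[2]
def proj(P,X):
    K=np.array(P["intrinsics"]);E=np.array(P["extrinsics"])
    c=E[:3,:3]@X+E[:3,3]; p=K@[c[0],-c[1],-c[2]]; return p[:2]/p[2]
def two(P1,a,P2,b):
    o1,d1=ray(P1,a);o2,d2=ray(P2,b);d1=d1/np.linalg.norm(d1);d2=d2/np.linalg.norm(d2)
    s=np.linalg.lstsq(np.c_[d1,-d2],o2-o1,rcond=None)[0]
    p,q=o1+d1*s[0],o2+d2*s[1]; return (p+q)/2,np.linalg.norm(p-q)
E
python3 - <<'E'
from h import *
for n in("top","side"):
    im=grab_frame(n); cv2.imwrite(f"pics/{n}0.png",cv2.resize(im[:,:,::-1],(784,588),interpolation=cv2.INTER_CUBIC)); np.save(f"pics/{n}0.npy",im); p=camera_params(n);print(p)
s=sense();print(s["eef_pos"],s["eef_rot"],s["clock"],s["width"])
print(camera_params("wrist"))
E
```

```text
{'intrinsics': array([[537.09202982,   0.        , 286.85534482],
       [  0.        , 537.09202982, 198.61892905],
       [  0.        ,   0.        ,   1.        ]]), 'extrinsics': array([[-0.10018264, -0.99495425, -0.00542864,  0.08397414],
       [ 0.95537555, -0.09771841,  0.27876274, -0.55366689],
       [-0.27788666,  0.0227408 ,  0.96034466, -1.68620452],
       [ 0.        ,  0.        ,  0.        ,  1.        ]])}
{'intrinsics': array([[435.69655824,   0.        , 284.44123516],
       [  0.        , 435.69655824, 211.57751931],
       [  0.        ,   0.        ,   1.        ]]), 'extrinsics': array([[ 0.86572366,  0.50036965,  0.01235964, -0.50660296],
       [-0.41512956,  0.7040106 ,  0.57622611,  0.14439096],
       [ 0.27962473, -0.50398343,  0.81719686, -1.2598685 ],
       [ 0.        ,  0.        ,  0.        ,  1.        ]])}
[ 0.27786885 -0.55960214  0.23076925] [-5.13183516e-04  9.73572582e-01  2.28377232e-01 -6.10007760e-05] 0.1 0.08543450178507868
{'intrinsics': array([[291.26071154,   0.        , 279.41949967],
       [  0.        , 291.26071154, 210.82658301],
       [  0.        ,   0.        ,   1.        ]]), 'tool_from_camera': array([[-7.47600982e-04,  9.59354064e-01,  2.82204217e-01,
         7.18138845e-02],
       [ 9.99999716e-01,  7.43492287e-04,  1.21643902e-04,
        -1.82687680e-04],
       [-9.31170872e-05,  2.82204228e-01, -9.59354348e-01,
        -1.43252031e-01],
       [ 0.00000000e+00,  0.00000000e+00,  0.00000000e+00,
         1.00000000e+00]])}
```

View pics/top0.png

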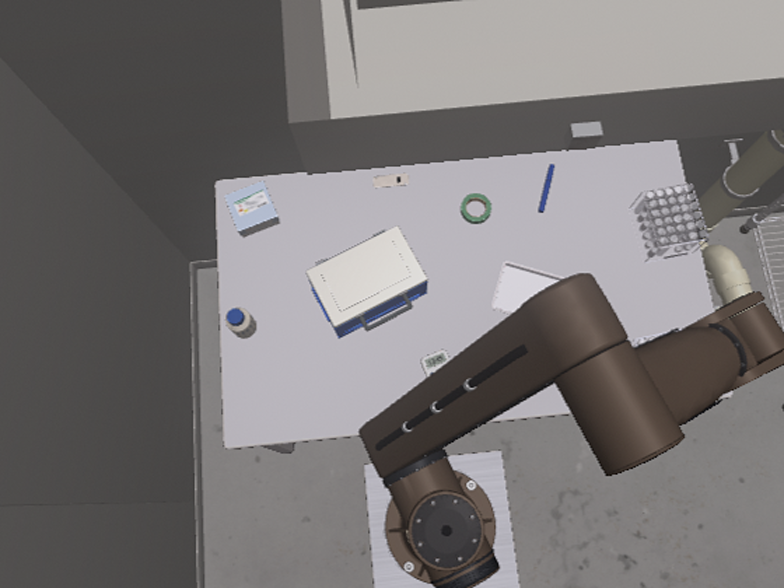

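View pics/side0.png

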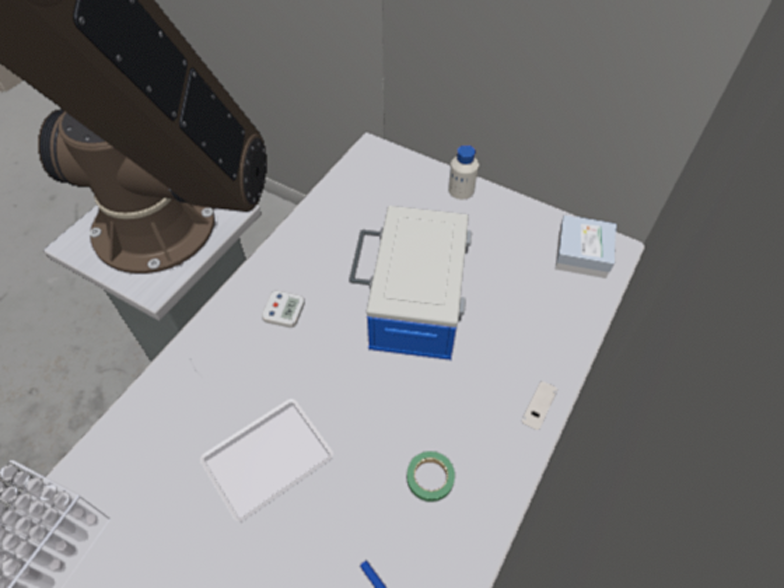

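The top view shows the white lid at about (367,280) with its handle at (387,312) on the robot side; the timer is at (435,362), the tape at (475,208) and the tray at (520,290), partly hidden. The side view shows the whole tray, with corners (202,460), (293,402), (332,455) and (243,518), and the handle at (362,258).

Run:
```python
from h import *
P={n:camera_params(n) for n in("top","side")};I={n:np.load(f"pics/{n}0.npy").astype(int) for n in P}
def quad(m,seed):
    m=m.astype(np.uint8);m=cv2.morphologyEx(m,cv2.MORPH_CLOSE,np.ones((7,7)))
    m=cv2.morphologyEx(m,cv2.MORPH_OPEN,np.ones((5,5)))
    n,l,st,c=cv2.connectedComponentsWithStats(m); k=l[seed[1],seed[0]]
    ct=max(cv2.findContours((l==k).astype(np.uint8),0,cv2.CHAIN_APPROX_NONE)[0],key=cv2.contourArea)
    return cv2.convexHull(ct)[:,0],st[k]
S={"top":(262,200),"side":(300,190)}
for n in P:
    a=I[n];print(n,a[S[n][1],S[n][0]],"tray",a[330,190] if n=="side" else a[207,371],"handle",[a[v,u] for u,v in ([(276,223),(277,224),(278,222)] if n=="top" else [(255,184),(256,184),(254,184)])])
    m=(a[...,0]-a[...,2]>5)&(a[...,0]>170)
    h,st=quad(m,S[n]); q=cv2.approxPolyDP(h.reshape(-1,1,2),6,True)[:,0];print(st,q.tolist())
    for c in q: print(c,onplane(P[n],c,.13).round(4))
for c in [(202,460),(293,402),(332,455),(243,518)]: print("tray",onplane(P["side"],np.array(c)/1.4,.02).round(4))
print("trayTop",[onplane(P["top"],np.array(c)/1.4,.02).round(4) for c in [(505,262),(492,308)]])
print("handle top",[onplane(P["top"],np.array(c)/1.4,.126).round(4) for c in [(364,326),(411,303)]])
print("handle side",[onplane(P["side"],np.array(c)/1.4,.126).round(4) for c in [(369,232),(354,281)]])
for n,b in (("top",(200,140,320,250)),("side",(235,140,350,260))):
    x0,y0,x1,y1=b; 
    cv2.imwrite(f"pics/{n}c.png",cv2.resize(I[n][y0:y1,x0:x1,::-1].astype(np.uint8),None,fx=5,fy=5,interpolation=cv2.INTER_CUBIC))
```

```text
top [218 215 211] tray [213 210 217] handle [array([54, 62, 89]), array([193, 189, 194]), array([54, 61, 88])]
[ 221  163   82   69 3212] [[284, 163], [302, 200], [238, 231], [221, 192]]
[284 163] [0.6654 0.026  0.13  ]
[302 200] [ 0.5351 -0.0187  0.13  ]
[238 231] [0.455  0.1918 0.13  ]
[221 192] [0.588  0.2364 0.13  ]
side [206 205 202] tray [211 209 214] handle [array([82, 85, 87]), array([124, 125, 129]), array([80, 86, 91])]
[     0      0    560    420 234716] [[559, 0], [559, 419], [0, 419], [0, 0]]
[559   0] [0.9507 1.3206 0.13  ]
[559 419] [ 1.2027 -0.1156  0.13  ]
[  0 419] [ 0.3666 -0.6012  0.13  ]
[0 0] [-0.7273  0.2999  0.13  ]
tray [ 0.424 -0.336  0.02 ]
tray [ 0.4887 -0.1833  0.02  ]
tray [ 0.5951 -0.2266  0.02  ]
tray [ 0.5348 -0.3738  0.02  ]
trayTop [array([ 0.5913, -0.2291,  0.02  ]), array([ 0.4799, -0.1821,  0.02  ])]
handle top [array([0.443 , 0.1238, 0.126 ]), array([0.4852, 0.0135, 0.126 ])]
handle side [array([0.4525, 0.1219, 0.126 ]), array([0.488, 0.016, 0.126])]
```

View pics/topc.png

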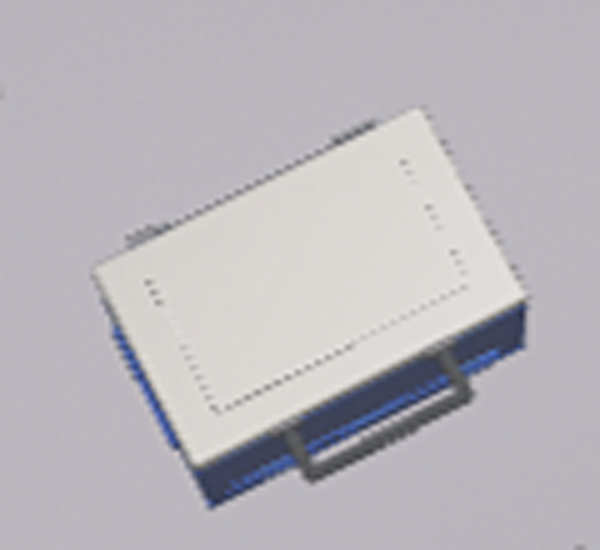

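View pics/sidec.png

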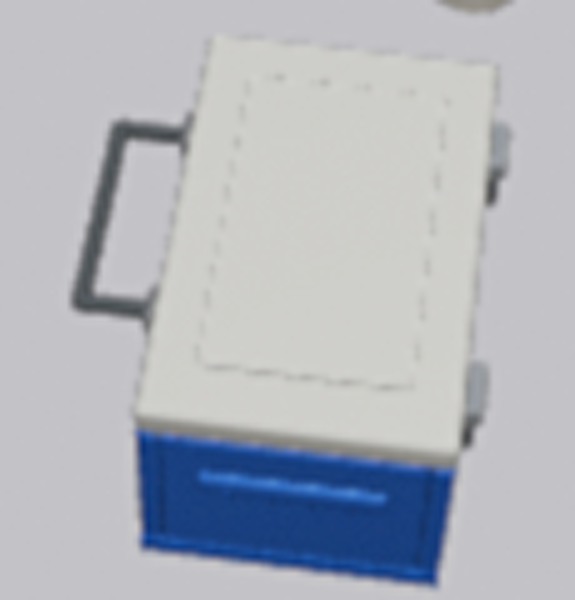

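Top crop: lid corners are at about (93,272), (420,108), (526,297) and (200,466), and the handle bar runs (313,473)–(468,395). Side crop: lid corners are at (210,37), (495,68), (460,445) and (137,415), and the bar runs (120,127)–(80,303).

Run:
```python
from h import *
P={n:camera_params(n) for n in("top","side")};f=lambda c,o:(np.array(c)+.5)/5-.5+np.array(o)
N=["RL","RR","FR","FL","HL","HR"]
T=[(93,272),(420,108),(526,297),(198,466),(313,473),(468,395)]
S=[(495,68),(460,445),(137,415),(210,37),(120,127),(80,303)]
X=[]
for n,a,b in zip(N,T,S):
    p,e=two(P["top"],f(a,(200,140)),P["side"],f(b,(235,140)));X.append(p);print(n,p.round(4),round(e,4))
X=np.array(X);d=lambda i,j:np.linalg.norm(X[i]-X[j])
print("len",d(0,1),d(2,3),d(0,3),d(1,2),d(4,5))
y=(X[0]+X[3]-X[1]-X[2])[:2];x=(X[0]+X[1]-X[2]-X[3])[:2]
print("yaw",np.arctan2(-y[0],y[1]),np.arctan2(x[1],x[0]),"c",X[:4].mean(0),"handle",X[4:].mean(0), "yawH",np.arctan2(-(X[4]-X[5])[0],(X[4]-X[5])[1]))
t=[((202,460)),(293,402),(332,455),(243,518)]
t=np.array([onplane(P["side"],np.array(c)/1.4,.02) for c in t]);print("tray c",t.mean(0),np.linalg.norm(np.diff(t,axis=0),axis=1))
for a,b in (((505,262),(332,455)),((492,308),(293,402))):print(two(P["top"],np.array(a)/1.4,P["side"],np.array(b)/1.4))
```

```text
RL [0.5843 0.247  0.1274] 0.0032
RR [0.6732 0.0285 0.132 ] 0.0053
FR [ 0.539  -0.0273  0.1271] 0.0021
FL [0.4495 0.1892 0.1304] 0.0021
HL [0.4391 0.1181 0.1242] 0.0019
HR [0.4801 0.0161 0.1218] 0.0023
len 0.23600292224038427 0.23429451095670778 0.14675655426199719 0.14538343644916826 0.10991068217767082
yaw 0.38912988329840226 0.39980046848148965 c [0.56152794 0.10932971 0.12921735] handle [0.45958032 0.0670852  0.12299282] yawH 0.38227737759605374
tray c [ 0.51063661 -0.27991467  0.02      ] [0.16584791 0.11494499 0.15911731]
(array([ 0.59328209, -0.22776042,  0.01796586]), np.float64(0.004276019278463782))
(array([ 0.48351984, -0.18178306,  0.01000734]), np.float64(0.004307050700003599))
```

```bash
cat >> h.py <<'E'
from scipy.spatial.transform import Rotation as Ro
def pose():
    s=sense();q=s["eef_rot"];return np.array(s["eef_pos"]),Ro.from_quat([q[1],q[2],q[3],q[0]])
def down(yaw_y): # tool pointing down, y axis at this yaw
    y=np.array([np.cos(yaw_y),np.sin(yaw_y),0]);z=np.array([0,0,-1.]);return Ro.from_matrix(np.c_[np.cross(y,z),y,z])
def rel(pos,yaw,start=None):
    p,R=start or pose(); return (R.inv().apply(np.array(pos)-p)/.5).round(3),((R.inv()*down(yaw)).as_rotvec()/np.radians(30)).round(3)
def wrist(p,R):
    c=camera_params("wrist");T=np.array(c["tool_from_camera"]);W=np.eye(4);W[:3,:3]=R.as_matrix();W[:3,3]=p
    return {"intrinsics":c["intrinsics"],"extrinsics":np.linalg.inv(W@T)}
E
python3 - <<'E'
from h import *
print(rel([.46,-.30,.28],.392)); print(rel([.46,-.3,.28],-1.11+.5))
E
```

```text
(array([ 0.557, -0.303, -0.098]), array([-1.000e-03, -2.000e-03, -2.869e+00]))
(array([ 0.557, -0.303, -0.098]), array([-0.002, -0.001, -0.955]))
```

Request:
apply_moves --increments '[{"linear": [0.1, -0.06, -0.1], "rotation": [0, 0, -0.2], "jaw": -1}, {"linear": [0.2, -0.12, -0.1], "rotation": [0, 0, -0.5], "jaw": -1}, {"linear": [0.3, -0.18, -0.1], "rotation": [0, 0, -0.8], "jaw": -1}, {"linear": [0.4, -0.24, -0.1], "rotation": [0, 0, -0.96], "jaw": -1}, {"linear": [0.5, -0.28, -0.1], "rotation": [0, 0, -0.96], "jaw": -1}, {"linear": [0.557, -0.303, -0.1], "rotation": [0, 0, -0.96], "jaw": -1}, {"linear": [0.557, -0.303, -0.1], "rotation": [0, 0, -0.96], "jaw": -1}]'

```text
clock: 0.98
eef_pos: [0.461, -0.2987, 0.2811]
eef_rot: [-0.0, 0.886, 0.465, -0.0]
ft_force: [-0.1, -0.7, 0.2]
width: 0.0849
gripper_force: 0.0
```

Run:
```python
from h import *
p,R=pose();print(p,R.as_matrix()[:,1].round(3),sense()["joint_positions"]);im=grab_frame("wrist");np.save("pics/w1.npy",im);cv2.imwrite("pics/w1.png",im[:,:,::-1])
W=wrist(p,R);print(proj(W,np.array([.51,-.28,.002])))
print(rel([.45,0.04,.25],.392-.3));
```

```text
[ 0.46096051 -0.29874538  0.28109186] [ 0.823 -0.568 -0.   ] [-6.95310169e-01  3.34008911e-01  1.67883438e+00  3.92207558e-05
  1.12911868e+00 -9.09312757e-02]
[300.48089426 146.1391457 ]
(array([ 0.547, -0.404,  0.062]), array([-1.000e-03, -0.000e+00, -1.332e+00]))
```

View pics/w1.png

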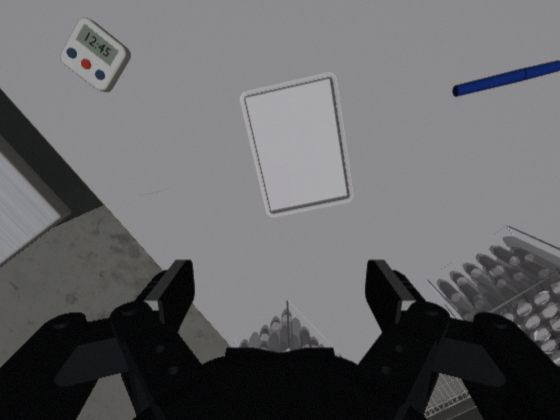

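The wrist view shows the empty tray with rim corners at (241,93), (333,73), (353,200) and (271,216), and its middle near (299,147), as predicted. The timer is clear of it.

Run:
```python
from h import *
q=[.886,.465,0,0];p,R=pose();W=wrist(p,R);S=camera_params("side")
c=[(241,93),(333,73),(353,200),(271,216)]
s=[(293,402),(332,455),(243,518),(202,460)]
t=np.array([onplane(W,k,.02) for k in c]);print(t.round(4),t.mean(0),np.linalg.norm(t-np.roll(t,1,0),axis=1))
X=[two(W,a,S,np.array(b)/1.4)[0] for a,b in zip(c,s)];print(np.round(X,4),np.mean(X,0))
```

```text
[[ 0.4829 -0.1795  0.02  ]
 [ 0.5931 -0.2271  0.02  ]
 [ 0.5289 -0.385   0.02  ]
 [ 0.4187 -0.3378  0.02  ]] [ 0.50588435 -0.28235084  0.02      ] [0.1708108  0.12007512 0.17043359 0.1199833 ]
[[ 0.4819 -0.1771  0.0021]
 [ 0.5941 -0.2264  0.0171]
 [ 0.5327 -0.3783  0.0275]
 [ 0.4204 -0.3368  0.0176]] [ 0.50725829 -0.27966832  0.01607587]
```

Request:
apply_moves --increments '[{"linear": [0.1, -0.08, 0.01], "rotation": [0, 0, -0.2], "jaw": -1}, {"linear": [0.2, -0.16, 0.02], "rotation": [0, 0, -0.5], "jaw": -1}, {"linear": [0.3, -0.22, 0.03], "rotation": [0, 0, -0.8], "jaw": -1}, {"linear": [0.4, -0.3, 0.04], "rotation": [0, 0, -1], "jaw": -0.4}, {"linear": [0.5, -0.37, 0.05], "rotation": [0, 0, -1], "jaw": -0.2}, {"linear": [0.547, -0.404, 0.062], "rotation": [0, 0, -1], "jaw": 0.2}, {"linear": [0.547, -0.404, 0.062], "rotation": [0, 0, -1], "jaw": 0.2}, {"linear": [0.547, -0.404, 0.062], "rotation": [0, 0, -1], "jaw": 0.2}]'

```text
clock: 2.02
eef_pos: [0.4504, 0.0385, 0.2503]
eef_rot: [0.0, 0.736, 0.677, -0.0]
ft_force: [0.5, -0.8, 0.7]
width: 0.034
gripper_force: 0.0
```

Run:
```python
from h import *
p,R=pose();print(p,sense()["width"]);print(rel([.459,.067,.20],.392))
```

```text
[0.45036574 0.03854934 0.25033046] 0.03399282229261258
(array([0.058, 0.012, 0.101]), array([ 0.   ,  0.001, -0.91 ]))
```

Request:
apply_moves --increments '[{"linear": [0.03, 0.006, 0.03], "rotation": [0, 0, -0.3], "jaw": 0.35}, {"linear": [0.058, 0.012, 0.06], "rotation": [0, 0, -0.6], "jaw": 0.35}, {"linear": [0.058, 0.012, 0.101], "rotation": [0, 0, -0.91], "jaw": 0.35}, {"linear": [0.058, 0.012, 0.101], "rotation": [0, 0, -0.91], "jaw": 0.35}, {"linear": [0.058, 0.012, 0.101], "rotation": [0, 0, -0.91], "jaw": 0.35}]'

```text
clock: 2.65
eef_pos: [0.4591, 0.0671, 0.2004]
eef_rot: [0.0, 0.558, 0.83, 0.0]
ft_force: [1.0, 0.1, -0.3]
width: 0.0283
gripper_force: 0.0
```

Run:
```python
from h import *
p,R=pose();print(p,R.as_matrix()[:,1],sense()["width"]);im=grab_frame("wrist");cv2.imwrite("pics/w2.png",im[:,:,::-1])
W=wrist(p,R);np.save("pics/w2.npy",im);print([proj(W,np.array(c)) for c in ([.4391,.1181,.121],[.4801,.0161,.121],[.459,.067,.121])])
```

```text
[0.45906955 0.06710872 0.20042021] [9.25760153e-01 3.78110872e-01 5.54325574e-04] 0.028312278972450686
[array([280.3848334 , 148.97416896]), array([279.64720229, 279.73792772]), array([279.25292521, 218.54420285])]
```

View pics/w2.png

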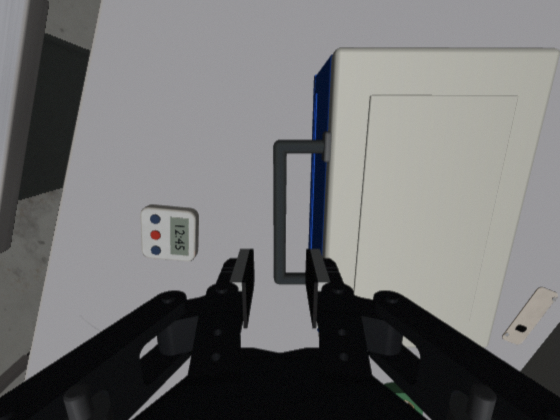

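The bar is vertical in the picture at u≈280 (v 142–283), centred between the fingers at u≈250 and 310, so the alignment is good. The timer at (170,233) is well clear.

Request:
apply_moves --increments '[{"linear": [0, 0, 0.07], "rotation": [0, 0, 0], "jaw": 0.35}, {"linear": [0, 0, 0.13], "rotation": [0, 0, 0], "jaw": 0.35}, {"linear": [0, 0, 0.196], "rotation": [0, 0, 0], "jaw": 0.35}, {"linear": [0, 0, 0.196], "rotation": [0, 0, 0], "jaw": 0.35}, {"linear": [0, 0, 0.196], "rotation": [0, 0, 0], "jaw": 1}, {"linear": [0, 0, 0.196], "rotation": [0, 0, 0], "jaw": 1}, {"linear": [0, 0, 0.196], "rotation": [0, 0, 0], "jaw": 1}, {"linear": [0, 0, 0.196], "rotation": [0, 0, 0], "jaw": 1}, {"linear": [0, 0, 0.196], "rotation": [0, 0, 0], "jaw": 1}]' --squeeze 30

```text
clock: 3.82
eef_pos: [0.4588, 0.0677, 0.103]
eef_rot: [0.001, 0.556, 0.831, 0.0]
ft_force: [-3.0, -5.2, 5.9]
width: 0.0086
gripper_force: 29.7
```

Run:
```python
from h import *
p,R=pose();print(p,sense()["width"],sense()["gripper_force"])
a0=np.arctan2(9,186-0.2)
for th in np.arange(.15,1.9,.15).tolist()+[1.85]:
    dx=.186*(np.cos(a0)-np.cos(a0+th));dz=.186*(np.sin(a0+th)-np.sin(a0))
    print(round(th,2),(np.array([dx,-dz])/.5).round(3))
```

```text
[0.45882993 0.06771555 0.10297084] 0.008626546020691607 29.730770587921143
0.15 [ 0.007 -0.055]
0.3 [ 0.022 -0.109]
0.45 [ 0.045 -0.16 ]
0.6 [ 0.075 -0.207]
0.75 [ 0.112 -0.248]
0.9 [ 0.155 -0.284]
1.05 [ 0.202 -0.313]
1.2 [ 0.254 -0.335]
1.35 [ 0.308 -0.348]
1.5 [ 0.363 -0.354]
1.65 [ 0.419 -0.351]
1.8 [ 0.474 -0.34 ]
1.85 [ 0.491 -0.334]
```

Request:
apply_moves --increments '[{"linear": [0, 0.007, -0.055], "rotation": [0, 0, 0], "jaw": 1}, {"linear": [0, 0.022, -0.109], "rotation": [0, 0, 0], "jaw": 1}, {"linear": [0, 0.045, -0.16], "rotation": [0, 0, 0], "jaw": 1}, {"linear": [0, 0.075, -0.207], "rotation": [0, 0, 0], "jaw": 1}, {"linear": [0, 0.112, -0.248], "rotation": [0, 0, 0], "jaw": 1}, {"linear": [0, 0.155, -0.284], "rotation": [0, 0, 0], "jaw": 1}, {"linear": [0, 0.155, -0.284], "rotation": [0, 0, 0], "jaw": 1}]'

```text
clock: 4.7
eef_pos: [0.5307, 0.0972, 0.2475]
eef_rot: [0.002, 0.555, 0.832, 0.0]
ft_force: [-11.8, -10.6, 20.2]
width: 0.0089
gripper_force: 31.8
```

Request:
apply_moves --increments '[{"linear": [0, 0.02, -0.02], "rotation": [0, 0, 0], "jaw": 1}, {"linear": [0, 0.044, -0.034], "rotation": [0, 0, 0], "jaw": 1}, {"linear": [0, 0.097, -0.057], "rotation": [0, 0, 0], "jaw": 1}, {"linear": [0, 0.152, -0.07], "rotation": [0, 0, 0], "jaw": 1}, {"linear": [0, 0.208, -0.076], "rotation": [0, 0, 0], "jaw": 1}, {"linear": [0, 0.265, -0.073], "rotation": [0, 0, 0], "jaw": 1}, {"linear": [0, 0.321, -0.062], "rotation": [0, 0, 0], "jaw": 1}, {"linear": [0, 0.321, -0.062], "rotation": [0, 0, 0], "jaw": 1}, {"linear": [0, 0.321, -0.062], "rotation": [0, 0, 0], "jaw": 1}]'

```text
clock: 5.82
eef_pos: [0.6794, 0.1586, 0.2764]
eef_rot: [0.002, 0.556, 0.831, 0.001]
ft_force: [3.0, -3.8, 2.4]
width: 0.0083
gripper_force: 30.5
```

Request:
apply_moves --increments '[{"linear": [0, 0, 0], "rotation": [0, 0, 0], "jaw": 0.0}, {"linear": [0, 0, 0], "rotation": [0, 0, 0], "jaw": 0.0}, {"linear": [0, 0, 0], "rotation": [0, 0, 0], "jaw": 0.0}, {"linear": [0, 0, 0], "rotation": [0, 0, 0], "jaw": 0.0}, {"linear": [0, 0, -0.06], "rotation": [0, 0, 0], "jaw": 0.0}, {"linear": [0, 0, -0.14], "rotation": [0, 0, 0], "jaw": 0.0}, {"linear": [0, -0.1, -0.16], "rotation": [0, 0, 0], "jaw": -1}, {"linear": [0, -0.2, -0.16], "rotation": [0, 0, 0], "jaw": -1}, {"linear": [0, -0.3, -0.16], "rotation": [0, 0, 0], "jaw": -1}, {"linear": [0, -0.3, -0.16], "rotation": [0, 0, 0], "jaw": -1}, {"linear": [0, -0.3, -0.16], "rotation": [0, 0, 0], "jaw": -1}]'

```text
clock: 7.2
eef_pos: [0.5403, 0.1017, 0.3552]
eef_rot: [0.0, 0.556, 0.831, 0.0]
ft_force: [-0.6, -0.4, 0.2]
width: 0.0855
gripper_force: 0.0
```

Run:
```python
from h import *
p,R=pose();print(p,R.as_matrix()[:,1],sense()["ft_force"]);im=grab_frame("wrist");cv2.imwrite("pics/w3.png",im[:,:,::-1]);np.save("pics/w3.npy",im);np.save("pics/w3p.npy",np.r_[p,R.as_quat()])
t=grab_frame("side");np.save("pics/s3.npy",t);cv2.imwrite("pics/s3.png",cv2.resize(t[:,:,::-1][80:300,200:420],None,fx=2.7,fy=2.7))
```

```text
[0.54034862 0.10172105 0.35520207] [0.92394166 0.38253223 0.00094817] [-0.59575034 -0.42339808  0.18812112]
```

View pics/w3.png

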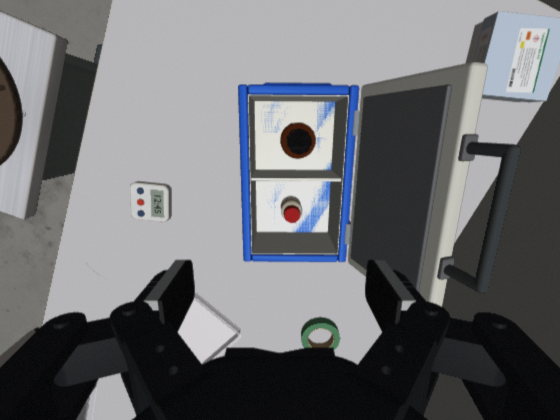

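View pics/s3.png

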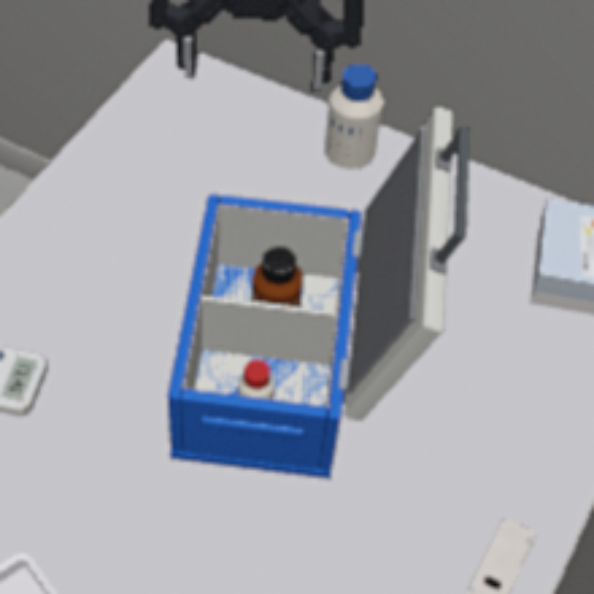

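The wrist view shows the lid leaning back open, with the brown bottle's cap at about (299,140) in the +y compartment and the red cap at (291,213). The side crop confirms this, with the black cap top at about (279,258).

Run:
```python
from h import *
d=np.load("pics/w3p.npy");p,R=d[:3],Ro.from_quat(d[3:]);W=wrist(p,R);S=camera_params("side")
w=np.load("pics/w3.npy").astype(int);s=np.load("pics/s3.npy").astype(int)
def cen(a,b,f):
    x0,y0,x1,y1=b;m=f(a[y0:y1,x0:x1]);v,u=np.nonzero(m);return np.array([u.mean()+x0,v.mean()+y0]),[u.min()+x0,u.max()+x0,v.min()+y0,v.max()+y0],m.sum()
brown=lambda c:(c[...,0]-c[...,2]>18)
blk=lambda c:(c.max(-1)<60)&(c[...,0]-c[...,2]<14)
bw=cen(w,(270,115,330,168),brown);kw=cen(w,(282,125,315,155),blk);bs=cen(s,(285,165,320,195),brown);ks=cen(s,(290,168,318,186),blk)
print(bw,kw,bs,ks,sep="\n")
c=np.array([279,258])/2.7+[200,80]-.3
print("captop",two(W,kw[0],S,c), onplane(W,kw[0],.107),onplane(S,c,.107))
b=np.array([.5615,.1093]);u=np.array([np.cos(.392),np.sin(.392)]);v=np.array([-u[1],u[0]])
for P in (onplane(W,kw[0],.107),two(W,kw[0],S,c)[0]): print("boxframe",(P[:2]-b)@u,(P[:2]-b)@v)
# box rim outer corners in wrist
for k in [(239,86),(357,86),(346,261),(244,261)]: print(onplane(W,k,.112).round(4))
```

```text
(array([296.7631068 , 139.26990291]), [np.int64(280), np.int64(315), np.int64(123), np.int64(158)], np.int64(515))
(array([298.62820513, 141.13888889]), [np.int64(287), np.int64(310), np.int64(129), np.int64(153)], np.int64(468))
(array([302.45402299, 186.32183908]), [np.int64(294), np.int64(311), np.int64(178), np.int64(192)], np.int64(174))
(array([302.77678571, 177.64285714]), [np.int64(297), np.int64(308), np.int64(172), np.int64(184)], np.int64(112))
captop (array([0.54484501, 0.15954716, 0.10628172]), np.float64(0.001512238251112843)) [0.54412601 0.15919419 0.107     ] [0.54574567 0.15940576 0.107     ]
boxframe 0.003005328517470627 0.05274706973160808
boxframe 0.003804640524334898 0.05279858765328685
[0.4497 0.1918 0.112 ]
[0.5837 0.2472 0.112 ]
[0.6755 0.0296 0.112 ]
[ 0.538  -0.0271  0.112 ]
```

Run:
```python
from h import *
print(rel([.545,.1594,.22],.392),rel([.545,.1594,.061],.392))
```

```text
(array([0.103, 0.052, 0.269]), array([-0.   ,  0.   ,  0.002])) (array([0.103, 0.052, 0.587]), array([-0.   ,  0.   ,  0.002]))
```

Request:
apply_moves --increments '[{"linear": [0.05, 0.026, 0.1], "rotation": [0, 0, 0], "jaw": -0.55}, {"linear": [0.103, 0.052, 0.2], "rotation": [0, 0, 0], "jaw": -0.55}, {"linear": [0.103, 0.052, 0.27], "rotation": [0, 0, 0], "jaw": -0.55}, {"linear": [0.103, 0.052, 0.33], "rotation": [0, 0, 0], "jaw": -0.55}, {"linear": [0.103, 0.052, 0.38], "rotation": [0, 0, 0], "jaw": -0.55}, {"linear": [0.103, 0.052, 0.43], "rotation": [0, 0, 0], "jaw": -0.55}, {"linear": [0.103, 0.052, 0.43], "rotation": [0, 0, 0], "jaw": -0.55}]'

```text
clock: 8.18
eef_pos: [0.544, 0.1594, 0.1378]
eef_rot: [-0.001, 0.555, 0.832, -0.001]
ft_force: [-0.2, 0.2, 0.8]
width: 0.0665
gripper_force: 0.0
```

Run:
```python
from h import *
p,R=pose();s=sense();print(p,R.as_matrix()[:,1],s["ft_force"],s["width"]);print(rel([.545,.1594,.061],.392))
a=grab_frame("wrist");cv2.imwrite("pics/w4.png",a[:,:,::-1])
```

```text
[0.54403011 0.15935324 0.13776767] [ 0.92375247  0.38297181 -0.00373804] [-0.23579942  0.22506937  0.80619763] 0.06650280021994351
(array([-0.001,  0.002,  0.154]), array([-0.007, -0.001,  0.002]))
```

View pics/w4.png

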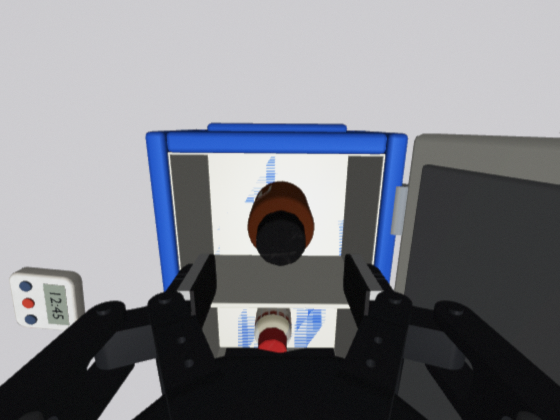

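The cap at (281,238) lies centred between the fingers (about u 213 and 346), which clear the side walls, so I can go down and grip.

Request:
apply_moves --increments '[{"linear": [0, 0.002, 0.05], "rotation": [0, 0, 0], "jaw": -0.55}, {"linear": [0, 0.002, 0.1], "rotation": [0, 0, 0], "jaw": -0.55}, {"linear": [0, 0.002, 0.154], "rotation": [0, 0, 0], "jaw": -0.55}, {"linear": [0, 0.002, 0.154], "rotation": [0, 0, 0], "jaw": -0.55}, {"linear": [0, 0.002, 0.154], "rotation": [0, 0, 0], "jaw": -0.55}, {"linear": [0, 0.002, 0.154], "rotation": [0, 0, 0], "jaw": -0.2}, {"linear": [0, 0.002, 0.154], "rotation": [0, 0, 0], "jaw": 0.2}, {"linear": [0, 0.002, 0.154], "rotation": [0, 0, 0], "jaw": 0.2}, {"linear": [0, 0.002, 0.154], "rotation": [0, 0, 0], "jaw": 0.2}, {"linear": [0, 0.002, 0.154], "rotation": [0, 0, 0], "jaw": 0.2}]' --squeeze 40

```text
clock: 9.48
eef_pos: [0.5455, 0.1596, 0.0639]
eef_rot: [0.001, 0.556, 0.831, 0.0]
ft_force: [-0.8, -0.2, 5.0]
width: 0.0491
gripper_force: 40.7
```

Request:
apply_moves --increments '[{"linear": [0, 0, -0.02], "rotation": [0, 0, 0], "jaw": 0.2}, {"linear": [0, 0, -0.06], "rotation": [0, 0, 0], "jaw": 0.2}, {"linear": [0, 0, -0.12], "rotation": [0, 0, 0], "jaw": 0.2}, {"linear": [0, 0, -0.18], "rotation": [0, 0, 0], "jaw": 0.2}, {"linear": [0, 0, -0.24], "rotation": [0, 0, 0], "jaw": 0.2}, {"linear": [0, 0, -0.3], "rotation": [0, 0, 0], "jaw": 0.2}, {"linear": [0, 0, -0.36], "rotation": [0, 0, 0], "jaw": 0.2}, {"linear": [0, 0, -0.4], "rotation": [0, 0, 0], "jaw": 0.2}, {"linear": [0, 0, -0.4], "rotation": [0, 0, 0], "jaw": 0.2}, {"linear": [0, 0, -0.4], "rotation": [0, 0, 0], "jaw": 0.2}]'

```text
clock: 10.72
eef_pos: [0.5447, 0.1595, 0.2622]
eef_rot: [-0.0, 0.556, 0.831, -0.0]
ft_force: [0.5, 0.6, -1.6]
width: 0.0494
gripper_force: 41.7
```

Run:
```python
from h import *
p,R=pose();s=sense();print(p,s["ft_force"],s["width"],s["gripper_force"]);
for y,yaw in ((-.06,.392-.5),(-.28,.392-1.0)):print(rel([.507,y,.26],yaw))
```

```text
[0.54471524 0.15949271 0.26218723] [ 0.53657825  0.64722742 -1.55931345] 0.049419147574116924 41.735934019088745
(array([-0.377, -0.238,  0.005]), array([-0.002,  0.   ,  0.956]))
(array([-0.783, -0.406,  0.005]), array([-2.000e-03,  1.000e-03,  1.911e+00]))
```

Request:
apply_moves --increments '[{"linear": [-0.04, -0.02, 0], "rotation": [0, 0, 0.05], "jaw": 0.2}, {"linear": [-0.11, -0.058, 0], "rotation": [0, 0, 0.13], "jaw": 0.2}, {"linear": [-0.19, -0.1, 0], "rotation": [0, 0, 0.23], "jaw": 0.2}, {"linear": [-0.27, -0.14, 0], "rotation": [0, 0, 0.33], "jaw": 0.2}, {"linear": [-0.36, -0.186, 0], "rotation": [0, 0, 0.43], "jaw": 0.2}, {"linear": [-0.45, -0.233, 0], "rotation": [0, 0, 0.53], "jaw": 0.2}, {"linear": [-0.54, -0.28, 0], "rotation": [0, 0, 0.63], "jaw": 0.2}, {"linear": [-0.62, -0.32, 0], "rotation": [0, 0, 0.73], "jaw": 0.2}, {"linear": [-0.69, -0.358, 0], "rotation": [0, 0, 0.83], "jaw": 0.2}, {"linear": [-0.75, -0.388, 0], "rotation": [0, 0, 0.92], "jaw": 0.2}, {"linear": [-0.783, -0.406, 0], "rotation": [0, 0, 0.956], "jaw": 0.2}, {"linear": [-0.783, -0.406, 0], "rotation": [0, 0, 0.956], "jaw": 0.2}]'

```text
clock: 12.22
eef_pos: [0.5071, -0.2803, 0.262]
eef_rot: [-0.001, 0.744, 0.668, -0.0]
ft_force: [0.2, 0.4, -2.0]
width: 0.0492
gripper_force: 41.8
```

Run:
```python
from h import *
p,R=pose();s=sense();print(p,s["ft_force"],s["width"],s["gripper_force"],R.as_matrix()[:,1:]);
print(rel([.507,-.28,.07],.392-.5),rel([.507,-.28,.048],.392-.5))
a=grab_frame("side");cv2.imwrite("pics/s5.png",cv2.resize(a[140:400,100:400,::-1],None,fx=2.2,fy=2.2))
```

```text
[ 0.50713344 -0.28030541  0.26198594] [ 0.22500029  0.39686723 -1.9809623 ] 0.04915337994876894 41.784687638282776 [[ 9.94092363e-01 -1.03990948e-03]
 [-1.08531653e-01  7.92285087e-04]
 [-1.11975504e-03 -9.99999145e-01]]
(array([0.   , 0.   , 0.384]), array([-0.002, -0.001, -0.001])) (array([0.   , 0.   , 0.428]), array([-0.002, -0.001, -0.001]))
```

View pics/s5.png

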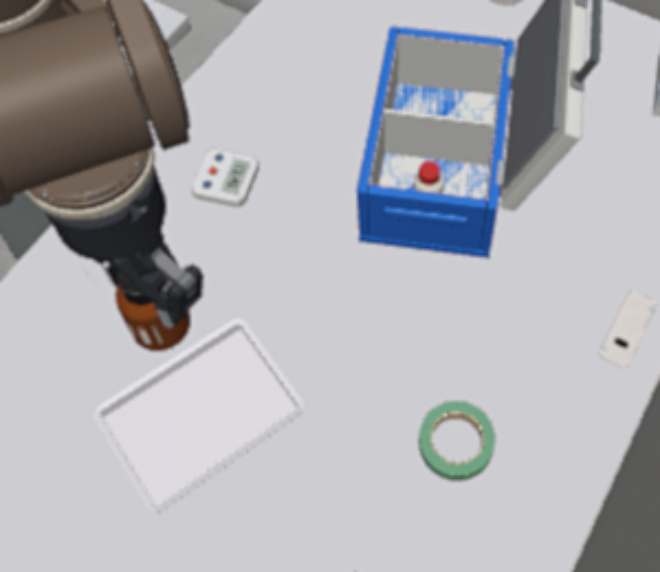

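The side view shows the bottle held upright above the tray, the lid open at (555,90), the red cap in its compartment at (430,173), and the tray still empty in the same place.

Request:
apply_moves --increments '[{"linear": [0, 0, 0.06], "rotation": [0, 0, 0], "jaw": 0.2}, {"linear": [0, 0, 0.14], "rotation": [0, 0, 0], "jaw": 0.2}, {"linear": [0, 0, 0.22], "rotation": [0, 0, 0], "jaw": 0.2}, {"linear": [0, 0, 0.3], "rotation": [0, 0, 0], "jaw": 0.2}, {"linear": [0, 0, 0.36], "rotation": [0, 0, 0], "jaw": 0.2}, {"linear": [0, 0, 0.39], "rotation": [0, 0, 0], "jaw": 0.2}, {"linear": [0, 0, 0.405], "rotation": [0, 0, 0], "jaw": 0.2}, {"linear": [0, 0, 0.414], "rotation": [0, 0, 0], "jaw": 0.2}, {"linear": [0, 0, 0.414], "rotation": [0, 0, 0], "jaw": 0.2}, {"linear": [0, 0, 0.414], "rotation": [0, 0, 0], "jaw": 0.2}]'

```text
clock: 13.52
eef_pos: [0.5077, -0.28, 0.0565]
eef_rot: [0.001, 0.744, 0.668, 0.0]
ft_force: [0.2, -0.3, -1.9]
width: 0.0491
gripper_force: 41.8
```

Request:
apply_moves --increments '[{"linear": [0, 0, 0.004], "rotation": [0, 0, 0], "jaw": 0.2}, {"linear": [0, 0, 0.008], "rotation": [0, 0, 0], "jaw": 0.2}, {"linear": [0, 0, 0.01], "rotation": [0, 0, 0], "jaw": 0.2}, {"linear": [0, 0, 0.01], "rotation": [0, 0, 0], "jaw": 0.2}, {"linear": [0, 0, 0.01], "rotation": [0, 0, 0], "jaw": 0.2}]'

```text
clock: 14.15
eef_pos: [0.5075, -0.2798, 0.0508]
eef_rot: [0.0, 0.744, 0.668, -0.0]
ft_force: [0.3, -0.3, -1.5]
width: 0.0492
gripper_force: 41.8
```

Request:
apply_moves --increments '[{"linear": [0, 0, 0.002], "rotation": [0, 0, 0], "jaw": 0.2}, {"linear": [0, 0, 0.004], "rotation": [0, 0, 0], "jaw": 0.2}, {"linear": [0, 0, 0.005], "rotation": [0, 0, 0], "jaw": 0.2}, {"linear": [0, 0, 0.005], "rotation": [0, 0, 0], "jaw": 0.2}, {"linear": [0, 0, 0.005], "rotation": [0, 0, 0], "jaw": 0.2}]'

```text
clock: 14.78
eef_pos: [0.5075, -0.2798, 0.0483]
eef_rot: [0.0, 0.744, 0.668, -0.0]
ft_force: [-0.5, 0.1, -2.0]
width: 0.0493
gripper_force: 41.8
```

Request:
apply_moves --increments '[{"linear": [0, 0, 0.001], "rotation": [0, 0, 0], "jaw": 0.2}, {"linear": [0, 0, 0.002], "rotation": [0, 0, 0], "jaw": 0.2}, {"linear": [0, 0, 0.003], "rotation": [0, 0, 0], "jaw": 0.2}, {"linear": [0, 0, 0.003], "rotation": [0, 0, 0], "jaw": 0.2}, {"linear": [0, 0, 0.003], "rotation": [0, 0, 0], "jaw": 0.2}]'

```text
clock: 15.4
eef_pos: [0.5075, -0.2799, 0.0479]
eef_rot: [0.0, 0.744, 0.668, 0.0]
ft_force: [-3.0, 2.2, 11.1]
width: 0.0492
gripper_force: 43.0
```

Force contact at 11 N shows the bottle is on the floor, so I release it and go straight up.

Request:
apply_moves --increments '[{"linear": [0, 0, -0.001], "rotation": [0, 0, 0], "jaw": 0.2}, {"linear": [0, 0, -0.001], "rotation": [0, 0, 0], "jaw": -0.3}, {"linear": [0, 0, -0.001], "rotation": [0, 0, 0], "jaw": -0.6}, {"linear": [0, 0, -0.001], "rotation": [0, 0, 0], "jaw": -0.7}, {"linear": [0, 0, -0.001], "rotation": [0, 0, 0], "jaw": -0.7}, {"linear": [0, 0, -0.05], "rotation": [0, 0, 0], "jaw": -0.7}, {"linear": [0, 0, -0.12], "rotation": [0, 0, 0], "jaw": -0.7}, {"linear": [0, 0, -0.22], "rotation": [0, 0, 0], "jaw": -0.7}, {"linear": [0, 0, -0.32], "rotation": [0, 0, 0], "jaw": -0.7}, {"linear": [0, 0, -0.4], "rotation": [0, 0, 0], "jaw": -0.7}, {"linear": [0, 0, -0.4], "rotation": [0, 0, 0], "jaw": -0.7}, {"linear": [0, 0, -0.4], "rotation": [0, 0, 0], "jaw": -0.7}]'

```text
clock: 16.9
eef_pos: [0.5071, -0.2796, 0.246]
eef_rot: [-0.0, 0.744, 0.668, -0.0]
ft_force: [-0.2, -0.7, -0.6]
width: 0.0728
gripper_force: 0.0
```

Run:
```python
from h import *
p,R=pose();s=sense();print(p,s["ft_force"],s["width"]);W=wrist(p,R)
a=grab_frame("wrist");b=grab_frame("side")
cv2.imwrite("pics/f.png",np.hstack([cv2.resize(a,None,fx=.71,fy=.71),cv2.resize(b,None,fx=.71,fy=.71)])[:,:,::-1])
for c in ([.507,-.28,.091],[.507,-.28,.002]):print(proj(W,np.array(c)),proj(camera_params("side"),np.array(c)))
```

```text
[ 0.50709526 -0.27955937  0.24600092] [-0.17791722 -0.71420771 -0.60081605] 0.07276064066087715
[279.57424975 196.86986546] [184.68593246 313.31493637]
[279.57343296 181.25922118] [191.63317416 328.63755494]
```

View pics/f.png

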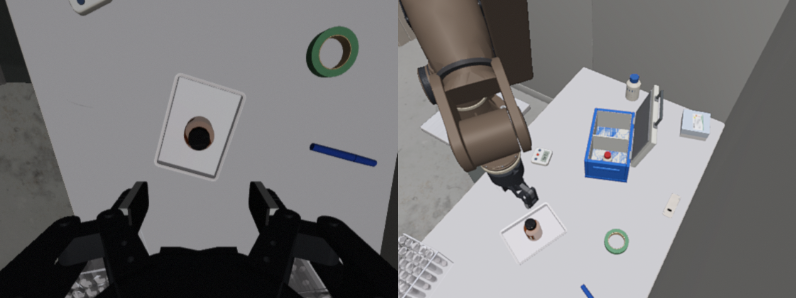

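The wrist view (left) shows the bottle upright at (199,135), in the middle of the tray. The side view (right) shows the same, with the lid open at (650,130) and the red cap in place at (607,156).

```bash
python3 -c "
from workcell import finish_job
print(finish_job())"
```

```text
the job is handed in; nothing more can be done
None
```

I handed the job in at about 17 s: the last pictures show the lid open by itself, the brown bottle released and upright in the middle of the tray, and the red-capped bottle still in its compartment. The hand-in returned no verdict.

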